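# Sniff a parcel seam and hold the wand in the analyser

## Robot

A 6-joint arm with a two-finger parallel gripper is mounted at the origin on the work surface. World frame = base frame: x ahead of the robot, y to its left, z up, the work surface at z = 0. Lengths are in m, angles in rad, forces in N, time in s.
With the tool pointing down it reaches from about 0.35 to 1 m from the base axis. Payload 7.1 kg.
Tool frame: the origin (TCP) lies between the finger pads; the fingertips stand 22 mm ahead of it and the grasp point (between the pads) lies 3 mm ahead of it; z points along the fingers, y is the line along which they close (so a half turn about z gives the same grasp; the last joint's range is limited). The gripper opens to 85 mm and grips with 20 to 120 N. Pads are 22 mm wide; open, the fingers measure 114 mm over their backs; the gripper's body (76 mm by 85 mm) begins 54 mm behind the grasp point. The pads swing forward as they close: fully open they stand 13 mm farther back than shut.
Start: joints at [-1.3, 0.423, 1.63, -0, 1.089, -0.019], TCP at [0.179, -0.599, 0.253] pointing down, gripper open.
Joint ranges: [-3, 3], [-0.9, 2.11], [0.09, 2.58], [-1.31, 4.45], [0.11, 2.69], [-2.54, 2.54]. Speed limits (rad/s): [2.39, 2.39, 3.01, 3.14, 3.14, 3.14].

## Interface

Orientations are given as a rotation vector (axis times angle).
In Python, from rig import manip gives the robot as it stands. The module is installed in compiled form; this text tells all that it offers. Calls block until the motion is done:
- manip.move_to(position, orientation): joint-space move of the TCP to a pose.
- manip.servo_line(position, orientation=None, rate=0.15): straight line of the TCP; orientation=None keeps the orientation; rate is the mean speed in m/s.
- manip.set_joints(angles): joint-space move.
- manip.command_gripper(opening, f_grip=None): finger opening in m; f_grip is the grip in N (None keeps the last); returns when the fingers have stopped.
- manip.hold(seconds).
- manip.solve_ik(position, orientation): joint angles nearest the present ones, or None.
- manip.camera(name): name is "scene" or "side" or "wrist"; returns a dict with "image" (384x512x3 uint8, red, green, blue), "fx", "fy", "cx", "cy" (pixels), "cam_to_world" (4x4, takes a point from camera to world coordinates); the wrist camera has in their place "mount" (4x4, takes a point from camera to tool coordinates, whose origin is the TCP and whose axes are the flange's). Camera axes: x right, y down, z forward; pixel columns grow to the right and rows downward; lengths in m; the calibration is good to about 2 mm. The wrist camera is an equidistant fisheye: a pixel r from the principal point sees the ray r / f radians off the axis. A picture is of the moment at which its call begins: read the wrist's pose just before it. There is no depth.
A pose or a line that the arm cannot do raises manip.IKError and nothing moves.
- manip.sign_off(): hands the job in; it is judged then, once.
Readings, each from a call of its own:
- manip.get_time(): time.
- manip.get_joint_positions(): joint angles.
- manip.get_joint_vel(): joint speeds.
- manip.get_tau(): joint torques, N m.
- manip.get_position(): TCP position.
- manip.get_ee_rot(): TCP orientation.
- manip.get_contact_force(): force on the tool from outside, world axes, zero at the start.
- manip.get_torque(): the same for the moment, N m.
- manip.get_width(): finger opening in m.
- manip.get_grip_force(): force on a finger pad.
Only numpy, scipy, OpenCV 4.12 (cv2) and the standard library are available. Lean on these libraries where they do the work, as an engineer would, in place of code of your own. Each camera call takes 0.05 s, during which the arm holds its last target. There are 200 camera calls.

## Task

Check the small parcel for a leak: lift the sampling wand out of its stand and, with its tip less than 15 mm above the tape, take it slowly (about 3 cm a second) along the whole taped seam, from the end nearest the robot to the far end, without pressing on the carton. Then lower the blade through the narrow slot in the top of the analyser, without forcing it, until the dark line across the blade is level with the slot's mouth, and finish still holding the wand there, its black collar clear of the analyser. Leave the other things on the bench where they are.

Things in the scene. Friction and masses are not known exactly. Their poses are not given: they have to be found in the camera images.
- wand: Sampling wand, 0.12 kg, upright in its stand. Origin: centre of blade tip; z up, x along blade width, y through thickness. Steel blade 24 (x) x 6 (y) mm, z 0-75 mm, thin dark line at z = 55. Black collar 38 x 22 mm, z 75-83, rests on the stand. Grey handle 26 (x) x 20 (y) mm, z 83-138: grip from above across its 20 mm. Symmetric under a half turn about z.
- stand: Fixed metal stand of the wand, 90 x 70 mm foot, 95 mm tall, open on its +y and -y sides; origin at the centre of its underside, z up. The wand's blade hangs through a 28 x 10 mm slot in its top plate with the tip 20 mm above the bench, wand axes along the stand's axes; lift straight up.
- carton: Small parcel: fixed cardboard carton 150 (x) x 120 (y) x 80 mm tall; origin at the centre of its underside, z up. A 24 mm wide strip of paper tape runs along x over the middle of its flat top; its -x end is nearest the robot. A white label lies beside the tape. (The larger stock cartons at the side are not part of the job.)
- seam_near (a point): Point on the top of the tape, on its centre line, 55 mm from the carton's centre towards the end nearest the robot, 81 mm above the bench; axes as the carton. Start the pass here.
- seam_far (a point): The same at the far end, 110 mm from seam_near. End the pass here.
- analyser: Analyser, a fixed white bench instrument 150 mm (x) x 120 mm (y) x 115 mm tall with a flat top, a dark screen on its -x face; origin at the centre of its underside, z up.
- slot (a point): Centre of the mouth of the analyser's slot, level with its flat top, 115 mm above the bench; axes as the analyser. Slot 26 (x) x 8 (y) mm, 2 mm more than the blade both ways. A black rim of lips, sloping in at 45 degrees and 7 mm high, guides the blade in. The slot passes a 14 mm top plate into a hollow, 109 mm deep in all; nothing inside carries the blade.
- vial: Bystander: amber screw-cap vial, 28 mm across, 62 mm tall, standing; origin at the centre of its underside. Leave it alone.
- dropper: Bystander: slim bottle, 24 mm across, 70 mm tall, standing; origin at the centre of its underside. Leave it alone.
- stopwatch: Bystander: round steel stopwatch lying flat, 54 mm across, 14 mm thick, with a crown and bow on one side; origin at the centre of its underside. Leave it alone.
- keyring: Bystander: steel ring 44 mm across lying flat, 5 mm thick; origin at the centre of its underside. Leave it alone.
- swatches: Bystander: little stack of material cards, 60 x 40 x 12 mm; origin at the centre of its underside. Leave it alone.
- jar: Bystander: white jar, 64 mm across, 90 mm tall; origin at the centre of its underside. Leave it alone.
Not all that is in view belongs to the job. What is shaped like the wand but turquoise is not meant. What is shaped like the analyser but green is not meant.

How it is judged:
On the way, in this order (a step that is already met when the one before it is completed fails the run):
1. the wand is held and its blade is clear above the stand (contact force between the fingers and wand above 1 N and z of wand in the frame of stand above 0.097 m), for 0.1 s.
2. the held wand's tip is over the tape at its near end, less than 15 mm above it (contact force between the fingers and wand above 1 N and x of wand in the frame of carton between -0.067 and -0.043 m and y of wand in the frame of carton between -0.012 and 0.012 m and z of wand in the frame of carton between 0.077 and 0.096 m), for 0.1 s.
3. the held wand's tip is over the tape a quarter of the way, less than 15 mm above it (contact force between the fingers and wand above 1 N and x of wand in the frame of carton between -0.0395 and -0.0155 m and y of wand in the frame of carton between -0.012 and 0.012 m and z of wand in the frame of carton between 0.077 and 0.096 m), for 0.1 s.
4. the held wand's tip is over the tape half way, less than 15 mm above it (contact force between the fingers and wand above 1 N and x of wand in the frame of carton between -0.012 and 0.012 m and y of wand in the frame of carton between -0.012 and 0.012 m and z of wand in the frame of carton between 0.077 and 0.096 m), for 0.1 s.
5. the held wand's tip is over the tape three quarters of the way, less than 15 mm above it (contact force between the fingers and wand above 1 N and x of wand in the frame of carton between 0.0155 and 0.0395 m and y of wand in the frame of carton between -0.012 and 0.012 m and z of wand in the frame of carton between 0.077 and 0.096 m), for 0.1 s.
6. the held wand's tip is over the tape at its far end, less than 15 mm above it (contact force between the fingers and wand above 1 N and x of wand in the frame of carton between 0.043 and 0.067 m and y of wand in the frame of carton between -0.012 and 0.012 m and z of wand in the frame of carton between 0.077 and 0.096 m), for 0.1 s.
7. the blade has entered the analyser's slot (x of wand in the frame of slot between -0.004 and 0.004 m and y of wand in the frame of slot between -0.004 and 0.004 m and z of wand in the frame of slot between -0.08 and -0.005 m), for 0.1 s.
At the end, for the whole second after the job is handed in: The gripper still holds the wand, at rest and upright to 0.12 rad, its blade in the slot: tip within 4 mm of the slot's centre line and 43 to 65 mm below its mouth (dark line level to about 1 cm, collar not resting), pressing on the analyser with less than 15 N (x of wand in the frame of slot between -0.004 and 0.004 m and y of wand in the frame of slot between -0.004 and 0.004 m and z of wand in the frame of slot between -0.065 and -0.043 m and angle between wand's own z axis and vertical below 0.12 rad and linear speed of wand below 0.02 m/s and contact force between wand and analyser below 15 N and contact force between the fingers and wand above 1 N); the arm keeps its last pose, push and grip.
It fails at once if the tip goes faster than 90 mm/s while close over the tape (within 40 mm of the seam's middle) (x of wand in the frame of carton between -0.04 and 0.04 m and y of wand in the frame of carton between -0.012 and 0.012 m and z of wand in the frame of carton between 0.077 and 0.096 m and linear speed of wand above 0.09 m/s).
It fails at once if the wand presses on the carton with more than 15 N (contact force between wand and carton above 15 N).
It fails at once if the wand is forced against the analyser with more than 30 N (contact force between wand and analyser above 30 N).
It fails at once if a bystander is moved by more than 20 mm (distance of any of vial, dropper, stopwatch, keyring, swatches, jar from where it was at the start of the episode above 0.02 m).
It also fails if it takes over 64 s, if anything falls off the work surface, if the arm or the gripper's body presses on something with over 40 N, if the wrist force passes 120 N, or if a joint passes its speed limit or range.

## Working session

There is one attempt and no reset: what is moved stays moved. The work goes in short steps, each a Python script; the robot and the scene stay as the last script left them, time stands still between calls to the robot, and variables do not carry over. Pictures are saved under pics/ and viewed, at most 10 in all, crops included, and the job is handed in when it is done.

```bash
mkdir -p pics
cat > h.py <<'E'
import numpy as np, cv2
from scipy.spatial.transform import Rotation as R
from rig import manip as m
def snap(n,f=None):
    p=np.array(m.get_position()); r=np.array(m.get_ee_rot()); c=m.camera(n)
    if n=='wrist':
        T=np.eye(4); T[:3,:3]=R.from_rotvec(r).as_matrix(); T[:3,3]=p; c['T']=T@c['mount']
    else: c['T']=np.array(c['cam_to_world'])
    c['n']=n
    if f: cv2.imwrite(f,c['image'][:,:,::-1])
    return c
def ray(c,u,v):
    x=(u-c['cx'])/c['fx']; y=(v-c['cy'])/c['fy']
    if c['n']=='wrist':
        t=np.hypot(x,y); d=np.array([x/t*np.sin(t),y/t*np.sin(t),np.cos(t)]) if t>1e-9 else np.array([0,0,1.])
    else: d=np.array([x,y,1.])
    return c['T'][:3,3], c['T'][:3,:3]@d
def onz(c,u,v,z):
    o,d=ray(c,u,v); return o+d*(z-o[2])/d[2]
E
python3 - <<'E'
from h import *
a=snap('scene','pics/a.png');b=snap('side','pics/b.png')
for c in(a,b):print(c['fx'],c['cx'],c['cy'],np.round(c['T'],3).tolist())
import pickle;pickle.dump((a,b),open('ab.pkl','wb'))
w=snap('wrist','pics/w.png');print(w['fx'],np.round(w['mount'],3).tolist(),m.get_ee_rot())
E
```

```text
417.45485660441676 257.05303877234564 199.02763915505892 [[0.265, 0.573, -0.775, 1.306], [0.964, -0.154, 0.216, -0.242], [0.005, -0.805, -0.593, 0.753], [0.0, 0.0, 0.0, 1.0]]
407.89576633905466 257.14587662381757 190.8061557612501 [[-0.997, -0.061, 0.047, 0.409], [-0.076, 0.752, -0.655, 0.78], [0.005, -0.657, -0.754, 0.998], [0.0, 0.0, 0.0, 1.0]]
297.3186396354542 [[-0.0, -0.953, -0.302, 0.078], [1.0, -0.001, 0.001, -0.001], [-0.001, -0.302, 0.953, -0.119], [0.0, 0.0, 0.0, 1.0]] [-3.10744710e+00 -4.53360865e-01  2.01089665e-04]
```

View pics/a.png

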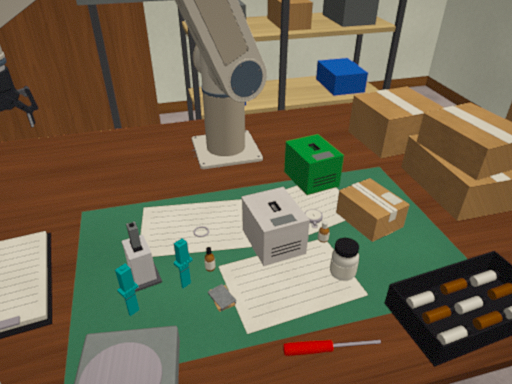

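View pics/b.png

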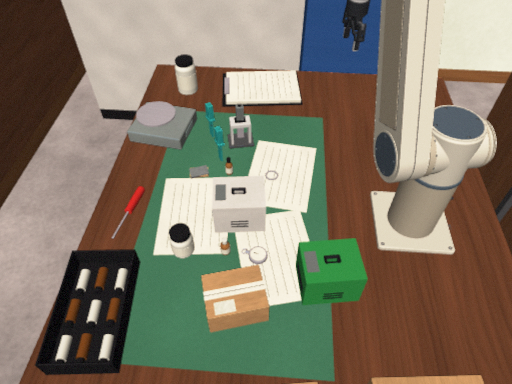

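Scene view: the grey wand in its white stand is at (133,238). The lookalikes are turquoise ones at (125,285) and (182,262). The white analyser is at (275,225), with its slot near (274,207), and the green decoy is at (313,163). The small parcel is at (372,208). The side view agrees: wand (239,125), analyser (239,205), parcel (235,297). I'll choose the grey wand, white analyser and small parcel.

Run:
```python
from h import *
import pickle;a,b=pickle.load(open('ab.pkl','rb'))
for n,pa,pb,z in[('wand',(132,226),(239,108),.158),('slot',(274,207),(239,190),.118),('carton',(376,202),(234,287),.081),('turq1',(124,268),(209,105),.138),('turq2',(181,241),(218,129),.138)]:
    print(n,onz(a,*pa,z).round(3),onz(b,*pb,z).round(3))
p=(onz(a,132,226,.158)+onz(b,239,108,.158))/2
rot=[np.pi,0,0]
# look from closer: camera is 78mm along tool x
for y in(0,np.pi/2,-np.pi/2,np.pi):
  r=(R.from_euler('z',y)*R.from_rotvec([np.pi,0,0])).as_rotvec()
  print(y,m.solve_ik([p[0]-.08,p[1],.33],r))
```

```text
wand [ 0.554 -0.318  0.158] [ 0.548 -0.308  0.158]
slot [0.52  0.021 0.118] [0.515 0.016 0.118]
carton [0.524 0.308 0.081] [0.498 0.302 0.081]
turq1 [ 0.66  -0.341  0.138] [ 0.656 -0.342  0.138]
turq2 [ 0.609 -0.219  0.138] [ 0.607 -0.22   0.138]
0 [-6.07666106e-01  2.54854467e-01  1.68761502e+00 -4.44089210e-16
  1.19912316e+00  9.63130220e-01]
1.5707963267948966 [-0.60766611  0.25485447  1.68761502  0.          1.19912316 -0.60766611]
-1.5707963267948966 [-6.07666106e-01  2.54854467e-01  1.68761502e+00 -4.44089210e-16
  1.19912316e+00  2.53392655e+00]
3.141592653589793 [-0.60766611  0.25485447  1.68761502  0.          1.19912316 -2.17846243]
```

Run:
```python
from h import *
import pickle
D={}
print(m.get_time())
for n,(x,y),z in[('carton',(.51,.305),.26),('slot',(.517,.019),.30),('wand',(.551,-.313),.33)]:
    m.move_to([x-.06,y,z],[np.pi,0,0]); D[n]=snap('wrist'); print(n,m.get_time())
pickle.dump(D,open('D.pkl','wb'))
cv2.imwrite('pics/c.png',np.vstack([np.hstack([cv2.resize(D[k]['image'][:,:,::-1],(400,300)) for k in('carton','slot')]),np.hstack([cv2.resize(D['wand']['image'][:,:,::-1],(400,300)),np.zeros((300,400,3),np.uint8)])]))
```

```text
0.15
carton 3.5
slot 4.6667
wand 5.9833
```

View pics/c.png

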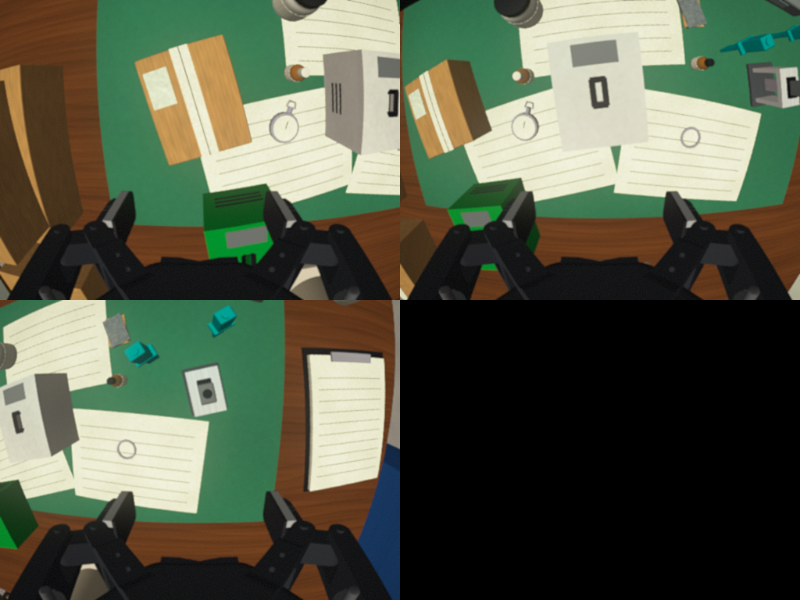

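The wrist views show the carton top with its tape at panel (192,100), near end downward. The slot rim is at (598,92) and the grey wand in its stand at (206,389), with the turquoise ones at (140,350) and (222,320). Next I'll rectify each onto its plane for metric detection.

```bash
cat >> h.py <<'E'
def ortho(c,x0,y0,z,half,s=.0005):
    # up=+x, left=+y ; pixel (i,j): x=x0+half-i*s, y=y0+half-j*s
    n=int(2*half/s); ii,jj=np.mgrid[0:n,0:n]
    P=np.stack([x0+half-ii*s,y0+half-jj*s,np.full(ii.shape,z)],-1)
    q=(P-c['T'][:3,3])@c['T'][:3,:3]
    if c['n']=='wrist':
        rr=np.hypot(q[...,0],q[...,1]); t=np.arctan2(rr,q[...,2]); k=t/np.maximum(rr,1e-9)
    else: k=1/q[...,2]
    return cv2.remap(c['image'],(q[...,0]*k*c['fx']+c['cx']).astype(np.float32),(q[...,1]*k*c['fy']+c['cy']).astype(np.float32),cv2.INTER_LINEAR)
E
python3 - <<'E'
from h import *
import pickle
D=pickle.load(open('D.pkl','rb'))
A=ortho(D['carton'],.51,.305,.081,.1)
B=ortho(D['slot'],.517,.019,.122,.05,.00025)
C=ortho(D['wand'],.551,-.313,.095,.1)
for k,I in zip('ABC',(A,B,C)):np.save(k,I)
cv2.imwrite('pics/d.png',np.hstack([A,B])[:,:,::-1]);
C2=ortho(D['wand'],.551,-.313,.158,.05,.00025)
cv2.imwrite('pics/e.png',np.hstack([C,C2])[:,:,::-1]);
E
```

```text
(no output)
```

View pics/d.png

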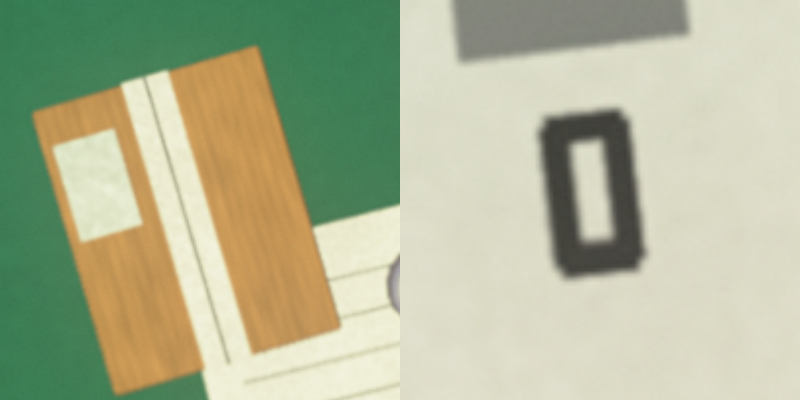

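View pics/e.png

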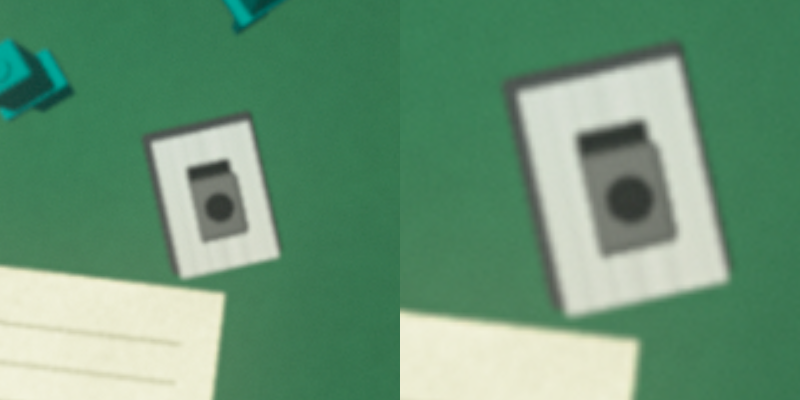

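Run:
```python
from h import *
def big(M,near):
    cs,_=cv2.findContours(M.astype(np.uint8),cv2.RETR_EXTERNAL,cv2.CHAIN_APPROX_NONE)
    cs=[c for c in cs if cv2.contourArea(c)>100]
    return min(cs,key=lambda c:np.hypot(*(np.array(cv2.minAreaRect(c)[0])-near)))
def rep(n,rect,x0,y0,half,s):
    (u,v),wh,_=rect; b=cv2.boxPoints(rect)
    e=max([b[1]-b[0],b[2]-b[1]],key=np.linalg.norm)
    if e[1]>0:e=-e
    print(n,'xy',round(x0+half-v*s,4),round(y0+half-u*s,4),'size mm',np.round(np.array(wh)*s*1e3,1),'yaw long',np.degrees(np.arctan2(-e[0],-e[1])).round(2))
A,B,C=[np.load(k+'.npy').astype(int) for k in'ABC']
o=(A[...,0]-A[...,2]>50)
cs,_=cv2.findContours(o.astype(np.uint8),cv2.RETR_EXTERNAL,cv2.CHAIN_APPROX_NONE)
rep('carton',cv2.minAreaRect(np.vstack([c for c in cs if cv2.contourArea(c)>500])),.51,.305,.1,.0005)
d=B.sum(2)<330; d[:80]=0
rep('rim',cv2.minAreaRect(big(d,(200,195))),.517,.019,.05,.00025)
i=(B.sum(2)>400).astype(np.uint8); c,_=cv2.findContours(i,cv2.RETR_CCOMP,cv2.CHAIN_APPROX_NONE)
for q in c:
    if 300<cv2.contourArea(q)<20000: rep('hole',cv2.minAreaRect(q),.517,.019,.05,.00025)
w=(C.min(2)>150)
rep('standtop',cv2.minAreaRect(big(w,(215,199))),.551,-.313,.1,.0005)
```

```text
carton xy 0.4998 0.3118 size mm [148.5 118.7] yaw long 16.55
rim xy 0.5187 0.0211 size mm [39.7 21.9] yaw long 6.91
hole xy 0.5194 0.0211 size mm [25.2  8.5] yaw long 7.13
hole xy 0.5187 0.0211 size mm [41.  23.2] yaw long 6.88
standtop xy 0.5513 -0.3204 size mm [70.3 50.4] yaw long 12.62
```

```bash
cat >> h.py <<'E'
def ori(deg): return (R.from_euler('z',deg,degrees=True)*R.from_rotvec([np.pi,0,0])).as_rotvec()
E
python3 - <<'E'
from h import *
o=ori(12.6)
m.command_gripper(.055,40)
m.move_to([.5513,-.3204,.26],o)
m.servo_line([.5513,-.3204,.137],rate=.1)
m.command_gripper(.0,40)
print(m.get_width(),m.get_grip_force(),m.get_contact_force(),m.get_position())
if m.get_width()>.015:
    m.servo_line([.5513,-.3204,.29],rate=.12)
    print(m.get_width(),m.get_grip_force(),m.get_time())
    snap('wrist','pics/f.png'); snap('side','pics/s.png')
E
```

```text
0.019273117869169562 41.550421714782715 [0.25098237 0.25112126 4.27156909] [ 0.55152794 -0.32050147  0.13750851]
0.019764844526670766 41.04636311531067 10.0583
```

View pics/f.png

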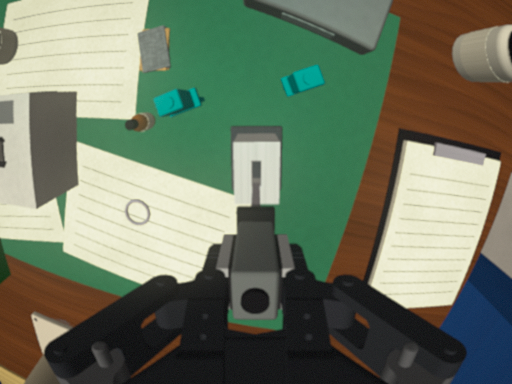

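The wand is held, with its handle at (256,270) and its collar above the empty stand slot. Now the seam pass.

Run:
```python
from h import *
o=ori(16.5); c=np.array([.4998,.3118]); a=np.radians(16.55); d=np.array([np.cos(a),np.sin(a)])
P=lambda s,z:[*(c+s*d),z+.1175]
m.servo_line(P(-.055,.17),o,rate=.25)
m.servo_line(P(-.055,.089),rate=.06); m.hold(.3)
snap('scene','pics/g.png')
print(m.get_position(),m.get_contact_force(),m.get_time())
m.servo_line(P(.056,.089),rate=.03); m.hold(.3)
print(m.get_position(),m.get_contact_force(),m.get_time())
snap('side','pics/g2.png')
m.servo_line(P(.056,.17),rate=.1)
s=np.array([.5192,.0211])
m.servo_line([*s,.145+.1175],ori(7.0),rate=.2); m.hold(.3)
a=snap('scene');b=snap('side');w=snap('wrist')
import pickle;pickle.dump((a,b,w),open('S.pkl','wb'))
ca=a['image'][150:270,200:350];cb=b['image'][130:250,165:315]
cv2.imwrite('pics/k.png',cv2.resize(np.vstack([np.hstack([ca,cb])]),(800,320),interpolation=cv2.INTER_CUBIC)[:,:,::-1])
print(m.get_position(),m.get_width(),m.get_contact_force(),m.get_time())
```

```text
[0.44711798 0.29618209 0.20663483] [ 0.31869631  0.18589636 -0.36418868] 14.6583
[0.5534705  0.32777189 0.20649758] [-0.44365669 -0.57956101 -1.2594414 ] 18.8083
[0.51920698 0.02125773 0.26247203] 0.01936862042571649 [-0.18644597 -0.02688411 -0.64899794] 21.9667
```

View pics/k.png

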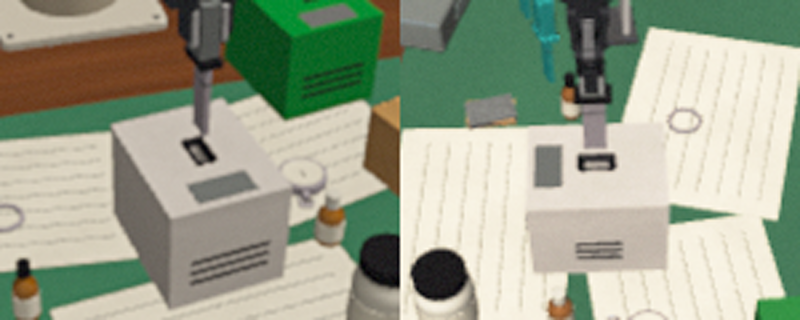

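View pics/g2.png

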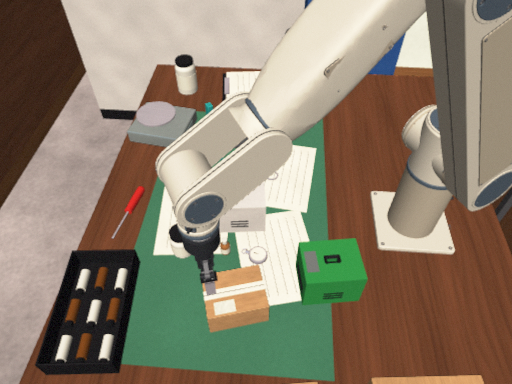

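The sweep ended at the tape's far end, with the tip over the tape by about (207,285) and no contact force. The crops show the tip right above the slot (crop (203,135) and (596,146)). Next is a force-guided descent.

```bash
cat > down.py <<'E'
from h import *
import pickle
a,b,_=pickle.load(open('S.pkl','rb'))
for c,t,s in[(a,(276.1,200.6),(274.6,206.6)),(b,(238.1,184.8),(238.9,190.7))]:
    print('tip-slot',(onz(c,*t,.145)-onz(c,*s,.119)).round(4))
p=np.array(m.get_position()); m.hold(.1); F0=np.array(m.get_contact_force())
z=.2625; xy=np.array([.5192,.0211]); zf=.060+.1175
while z>zf+1e-6:
    z=max(z-(.004 if z>.242 else .0015),zf); m.servo_line([*xy,z],rate=.03)
    F=np.array(m.get_contact_force())-F0; l=np.hypot(*F[:2])
    if np.abs(F).max()>2: print(round(z-.1175,4),F.round(1),(xy*1e3).round(1))
    if l>2: xy=xy+F[:2]/l*.0004
    if np.linalg.norm(F)>12: m.servo_line([*xy,z+.003],rate=.03); print('stop');break
print(m.get_position(),F,m.get_width(),m.get_time())
w=snap('side');v=snap('scene')
cv2.imwrite('pics/n%d.png'%(m.get_time()),cv2.resize(np.hstack([v['image'][150:270,200:350],w['image'][130:250,165:315]]),(800,320),interpolation=cv2.INTER_CUBIC)[:,:,::-1])
E
python3 down.py; ls pics
```

```text
tip-slot [ 0.0102 -0.0001  0.026 ]
tip-slot [0.0014 0.0008 0.026 ]
[0.5191578  0.02107612 0.17742903] [-0.96552458  0.46478309 -0.4711932 ] 0.019658061685972495 34.0167
a.png
b.png
c.png
d.png
e.png
f.png
g.png
g2.png
k.png
n34.png
s.png
w.png
```

View pics/n34.png

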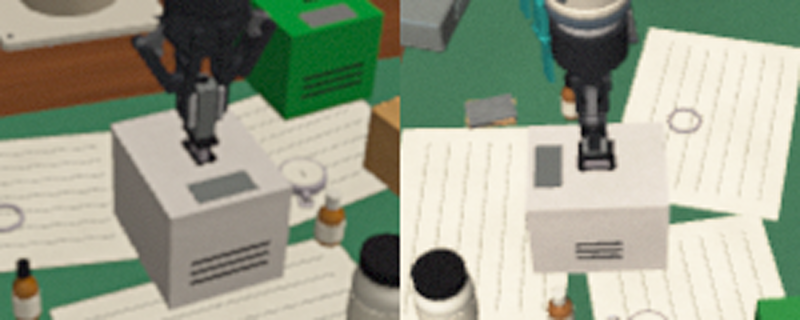

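The blade is in the slot and no contact force registered on the way down. The collar (side crop (596,147)) sits about 5.5 px above the rim (596,162), which matches the expected 20 mm gap over the mouth. Handing in.

```bash
python3 -c "
from h import *
m.hold(.5);print(m.get_grip_force(),m.get_contact_force(),m.get_time());print(m.sign_off())"
```

```text
41.06861114501953 [-0.49201974 -0.33018836 -0.99377102] 34.6167
the job is handed in; nothing more can be done
None
```

I ran the wand along the whole seam at 3 cm/s and lowered the blade into the white analyser's slot to an estimated 55 mm with no contact force felt; I handed in at 34.6 s still holding it, its collar about 20 mm above the slot's mouth, but got no pass/fail verdict back.

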